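Swap the undersized loaf and release the tray

TASK

One of the three loaf cakes in the tray came out too short: take it out and put it in the white reject tub, then set the spare loaf from the wooden board gently, upright and lengthwise, fully down in the bay that it left. When the tray is right, squeeze the bench scanner's trigger all the way and let it go, to book the tray. Leave the two good loaves in their bays and everything else where it is.

Things in the scene. Friction and masses are not known exactly. Their poses are not given: they have to be found in the camera images.
- tray: fixed aluminium baking tray 152 (x) x 276 (y) mm, with three bays side by side along its y, 92 mm apart; each bay is 128 (x) x 60 (y) mm with a floor 4 mm above the table, framed by flat ridges 8 mm above that floor (12 mm above the table), 32 mm wide between bays. Origin at the centre of its underside; a full-size loaf lies in each bay with its length along the tray's x
- bay_0 (a point): centre of the floor of the bay at the tray's -y end (4 mm above the table)
- bay_1 (a point): centre of the floor of the middle bay
- bay_2 (a point): centre of the floor of the bay at the tray's +y end
- loaf_a: full-size chocolate loaf cake with a crumb topping, 48 wide (y), 52 high (sides flat and upright to 38 mm up), about 0.26 kg; origin at the centre of its underside, x along its length, z up; 116 long; lies in one of the bays, which one varies; stays there
- loaf_b: second full-size loaf, same as loaf_a, in another bay; stays there
- short_loaf: the undersized loaf: like the others in width and height but only 78 mm long, about 0.17 kg; lies in the remaining bay, which one varies; origin at the centre of its underside, x along its length
- spare_loaf: full-size chocolate loaf cake with a crumb topping, 48 wide (y), 52 high (sides flat and upright to 38 mm up), about 0.26 kg; origin at the centre of its underside, x along its length, z up; 116 long; lies on the wooden board at the start
- board: fixed light wooden board 150 (x) x 110 (y) x 12 mm high, to the left or right of the tray; origin at the centre of its underside
- tub: fixed white open reject tub, 150 x 150 mm outside, 70 high, walls 4 mm, open on top, on the other side of the tray from the board; origin at the centre of its underside
- scanner: fixed bench foot 120 (x) x 90 (y) mm with a grey hand scanner clamped upside down on it, its pistol grip pointing up; it faces a paper batch card 92 mm high at its -x end. Grip: upright, 30 (x) x 28 (y) mm thick, its axis at scanner x = +30 mm, from the barrel's top (94 mm above the table) up to 190 mm. Origin at the centre of the foot's underside
- trigger (a joint): angle of the black sprung trigger, 10 mm thick, 20 wide, 75 long, in front (scanner -x) of the grip; hinged at its foot at scanner x = 8 mm, 100 mm above the table, about scanner y; 0 = released (leaning 0.28 rad away from the grip, free end up at 175 mm), 0.28 rad = fully squeezed (upright, front face at scanner x = 3 mm). About 9 N at 155 mm height squeezes it fully; it springs back
- squeeze (a point): point 155 mm above the table midway between the grip's back face and the front face of the fully squeezed trigger (42 mm apart there, 58 mm when released), along scanner x; axes as the scanner's
- jar: bystander: glass jar with steel lid, 76 mm diameter, 130 high, on the far side of the table across from the scanner; leave alone
- shaker: bystander: steel shaker can, 60 mm diameter, 100 high, beyond the tray; leave alone
- turner: bystander: steel cake turner 260 mm long with black handle, 65 mm wide blade, lying beyond the tray; leave alone
Not all that is in view belongs to the job. What is shaped like the short_loaf but yellow is not meant.

How it is judged:
On the way, in this order (a step that is already met when the one before it is completed fails the run):
1. the short loaf lies in the tub and the spare loaf is down in the bay it left, both let go ((horizontal distance between spare_loaf and bay_0 below 0.012 m or horizontal distance between spare_loaf and bay_1 below 0.012 m or horizontal distance between spare_loaf and bay_2 below 0.012 m) and z of spare_loaf in the frame of tray below 0.008 m and angle between spare_loaf's own z axis and vertical below 0.12 rad and angle between the x axis of spare_loaf and the x axis of tray, either way round below 0.2 rad and linear speed of each of spare_loaf, short_loaf below 0.03 m/s and contact force between the fingers and spare_loaf below 0.1 N and x of short_loaf in the frame of tub between -0.072 and 0.072 m and y of short_loaf in the frame of tub between -0.072 and 0.072 m and z of short_loaf in the frame of tub below 0.06 m and contact force between the fingers and short_loaf below 0.1 N), for 0.2 s.
2. then the scanner's trigger is squeezed all the way (past 0.22 of 0.28 rad) (value of joint trigger above 0.22 rad), for 0.1 s.
At the end, for the whole second after the job is handed in: Short loaf at rest in the tub; spare loaf let go, upright on the floor of the free bay (12 mm of its centre, 0.2 rad of its length, underside under 8 mm above the table, tilt under 0.12 rad); good loaves within 20 mm of their starts; trigger back under 0.04 rad (all of step 1 and value of joint trigger below 0.04 rad and distance of each of loaf_a, loaf_b from where it was at the start of the episode below 0.02 m); the robot touches nothing.
It fails at once if a good loaf is shifted by more than 20 mm (distance of any of loaf_a, loaf_b from where it was at the start of the episode above 0.02 m).
It fails at once if a bystander (jar, shaker, turner) is shifted by more than 30 mm (distance of any of jar, shaker, turner from where it was at the start of the episode above 0.03 m).
It fails at once if the spare loaf is dropped (falls freely faster than 0.5 m/s) (contact force between the fingers and spare_loaf below 0.01 N and linear speed of spare_loaf above 0.5 m/s).
It also fails if it takes over 72 s, if anything falls off the work surface, if the arm or the gripper's body presses on something with over 40 N, if the wrist force passes 120 N, or if a joint passes its speed limit or range.

ROBOT

A 6-joint arm with a two-finger parallel gripper is mounted at the origin on the work surface. World frame = base frame: x ahead of the robot, y to its left, z up, the work surface at z = 0. Lengths are in m, angles in rad, forces in N, time in s.
With the tool pointing down it reaches from about 0.275 to 0.725 m from the base axis. Payload 15.9 kg.
Tool frame: the origin (TCP) lies at the very end of the fingers, on their centre line; the grasp point (between the pads) lies 19 mm behind it; z points along the fingers, y is the direction in which the jaws open and shut (so a half turn about z gives the same grasp; the last joint's range is limited). The gripper opens to 85 mm and grips with 20 to 120 N. Pads are 22 mm wide; open, the fingers measure 114 mm over their backs; the gripper's body (76 mm by 85 mm) begins 54 mm behind the grasp point. The pads swing forward as they close: fully open they stand 13 mm farther back than shut.
Start: joints at [1.319, 0.213, -0.034, 1.323, 0, 1.571], TCP at [0.125, 0.484, 0.231] pointing down, gripper open.
Joint ranges: [-2.98, 2.98], [-0.74, 1.72], [-1.14, 1.35], [-2.1, 2.04], [-1.57, 1.44], [-3.14, 3.14]. Speed limits (rad/s): [1.89, 1.89, 2.39, 2.57, 3.14, 3.14].

INTERFACE

Orientations are given as [roll, pitch, yaw] about the fixed x, y, z axes, in that order (R = Rz(yaw) Ry(pitch) Rx(roll)).
In Python, from rig import ctrl gives the robot as it stands.
- The arm moves only by the tool carry_out, never from a script. Its argument "moves" is a list that holds one entry, the list of rows, each a list of 7 numbers: the shift along the world's x, y, z in units of 0.02 m (1.0 is 0.02 m), then the turn, a rotation vector about the world's x, y, z in units of 5 degrees (1.0 is 5 degrees), then the opening, from 0 (shut) to 1 (fully open). In form: [[[tx, ty, tz, wx, wy, wz, claw], ...]]. A call has exactly 8 rows; each row shifts and turns the commanded pose from where the row before left it; what a row does not reach is not made up. A row lasts 1/10 s, in which the tool goes at most 50 mm and 8.59 degrees, less where a joint would pass 70% of its speed; a pose out of reach is approached as far as the arm can. A call with a number of a shift or a turn outside -1 to 1 is refused whole. A call with a gripper value outside its range is refused whole. The fingers move at their own pace and stop on an object; "force" is the grip in N (left out, the last holds). Time passes only in rows, so rows that do not move let the fingers close, or fill a call up. It gives the time, the measured TCP pose, the force and the opening at its end, in the units of the state.
- ctrl.read_state(): the state, without advancing time (a new reading comes with each control period).
- ctrl.get_image(name): name is "side" or "top"; returns a dict with "frame" (420x560x3 uint8, red, green, blue), "range_z" (420x560 float32, m along the optical axis (not along the pixel's ray), 0 where there is no reading), "fx", "fy", "cx", "cy" (pixels), "k1" (the pictures are not rectified: a ray, as slopes to the right and down, at radius r is drawn at 1 + k1 r^2 times it, then the intrinsics apply), "R" (3x3) and "t" (3): a world point X has camera coordinates R X + t. Camera axes: x right, y down, z forward; pixel columns grow to the right and rows downward; lengths in m; the calibration is good to about 2 mm. A picture is of the moment at which its call begins.
- ctrl.sign_off(): hands the job in, once; it reports no verdict.
The state is a dict: "time": time; "qpos": joint angles; "qd": joint speeds; "joint_efforts": joint torques, N m; "eef_pos": TCP position; "eef_rot": TCP orientation; "contact_force": force on the tool from outside, world axes, zero at the start; "wrist_torque": the same for the moment, N m; "grip_width": finger opening in m.
Only numpy, scipy, OpenCV 4.12 (cv2) and the standard library are available. Lean on these libraries where they do the work, as an engineer would, in place of code of your own. Each camera call takes 0.05 s, during which the arm holds its last target. There are 200 camera calls.

## Working session

There is one attempt and no reset: what is moved stays moved. The work goes in short steps, Python scripts to look and compute and a tool call to move; the robot and the scene stay as the last step left them, time stands still between calls to the robot, and variables do not carry over. Pictures are saved under pics/ and viewed, about 8 in all and at most 12, crops included, and the job is handed in when it is done.

Besides the shell and the picture viewer there is one more tool, called after "Emit:" by a JSON object that holds its "op" and its "data". carry_out: Moves the arm, as the interface text tells. Its arguments: {"type":"object","properties":{"moves":{"type":"array"},"force":{"type":"number"}},"required":["moves"]}

```bash
ls; mkdir -p pics; cat > h.py <<'E'
import numpy as np,cv2
from rig import ctrl
def grab(n):
    d=ctrl.get_image(n); np.savez(f'{n}.npz',**d); return d
def pts(d):
    h,w=d['range_z'].shape
    u,v=np.meshgrid(np.arange(w),np.arange(h))
    x=(u-d['cx'])/d['fx'];y=(v-d['cy'])/d['fy']
    a,b=x.copy(),y.copy()
    for _ in range(8):
        s=1+d['k1']*(a*a+b*b);a,b=x/s,y/s
    z=d['range_z'];P=np.stack([a*z,b*z,z],-1)
    P=(P-np.array(d['t']))@np.array(d['R']);P[z==0]=np.nan
    return P
E
python3 - <<'E'
from h import *
for n in('top','side'):
    d=grab(n);cv2.imwrite(f'pics/{n}0.png',cv2.resize(d['frame'][...,::-1],(784,588)))
    print(n,d['t'],-np.array(d['R']).T@np.array(d['t']))
print(ctrl.read_state())
E
```

```text
pics
top [0.00900622 0.58125342 1.18943161] [0.45544155 0.01456636 1.24299839]
side [-0.46507832  0.33306621  0.90797458] [ 0.20001036 -0.5096582   0.92298058]
{'time': 0.1, 'qpos': array([ 1.31901952e+00,  2.13308704e-01, -3.49217573e-02,  1.32351868e+00,
       -2.44519640e-05,  1.57079702e+00]), 'qd': array([ 0.00321356, -0.00083537,  0.00181884, -0.00154944, -0.00145745,
       -0.00160474]), 'joint_efforts': array([ 1.62421748e-03, -6.87247181e+01,  4.87806380e+01,  1.20896599e-02,
        1.80573411e-04, -7.50228168e-06]), 'eef_pos': array([0.12449967, 0.48396017, 0.23089438]), 'eef_rot': array([-3.14063984e+00,  2.44526168e-05,  2.88981518e+00]), 'contact_force': array([-0.459552  ,  0.39242964, -0.56918969]), 'wrist_torque': array([ 0.03098735,  0.01162585, -0.03560799]), 'grip_width': 0.08549731235947279}
```

View pics/top0.png

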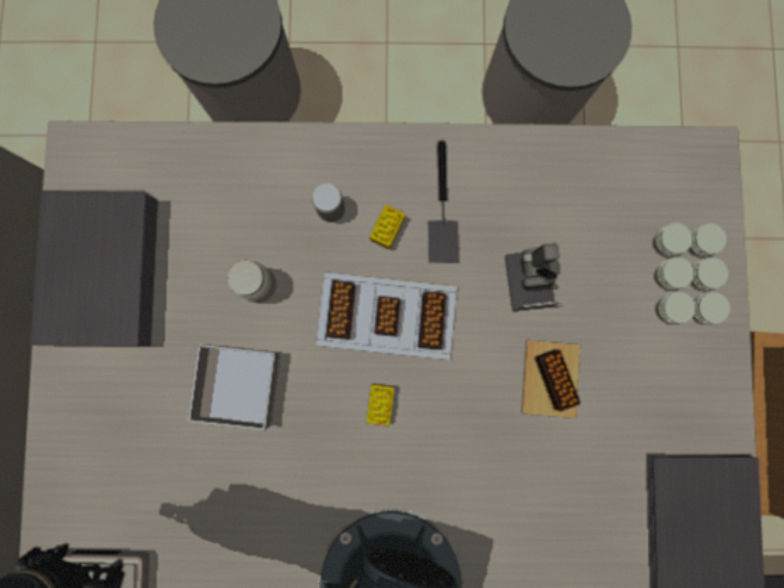

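View pics/side0.png

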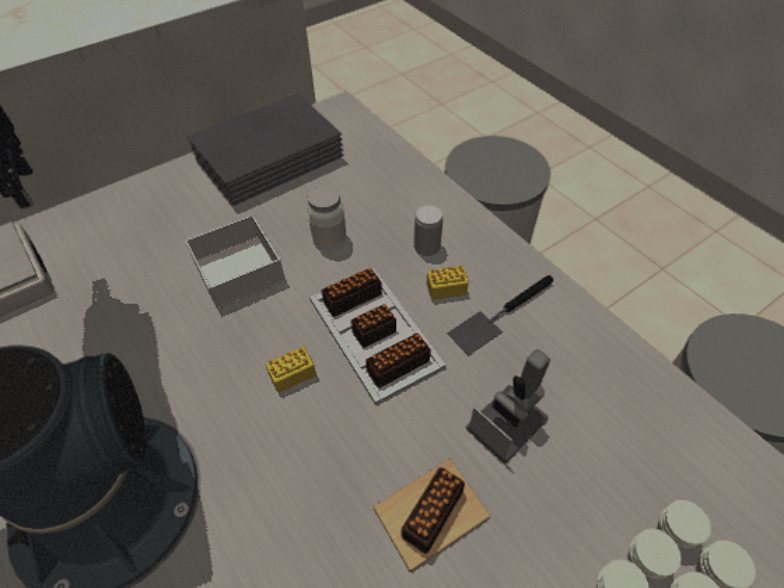

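The top view shows these candidates for the short loaf, in enlarged pixels:
- Brown loaf in the middle bay (388,315): short, so this is the one.
- Full-size brown loaves in the outer bays (341,310) and (433,320).
- Yellow decoys (388,227) and (380,404), which are not meant.

The spare is on the board at (558,380), the tub at (236,386), and the scanner grip at (545,255).

```bash
python3 - <<'E'
from h import *
T=dict(np.load('top.npz'));S=dict(np.load('side.npz'))
PT,PS=pts(T),pts(S)
def box(P,x0,y0,x1,y1,zl,zh,name,dark=None,F=None):
    k=560/784;sl=(slice(int(y0*k),int(y1*k)),slice(int(x0*k),int(x1*k)))
    q=P[sl];m=(q[...,2]>zl)&(q[...,2]<zh)
    if dark: m&=F[sl].astype(int)[...,2]<dark
    q=q[m]
    r=cv2.minAreaRect((q[:,:2]*1000).astype(np.float32))
    print(name,len(q),'c',np.round(r[0],1),'size',np.round(r[1],1),'ang',round(r[2],1),'z',np.round(np.percentile(q[:,2],[5,50,95]),4))
F=T['frame']
box(PT,322,270,362,350,.03,.07,'L')
box(PT,366,285,408,345,.03,.07,'short')
box(PT,410,280,452,355,.03,.07,'R')
box(PT,310,265,465,365,.007,.07,'tray')
box(PT,525,335,590,420,.035,.08,'spare')
box(PT,515,330,590,425,.007,.08,'board')
box(PT,185,335,285,435,.055,.09,'tub')
box(PT,495,235,575,315,.165,.21,'grip')
box(PT,495,235,575,315,.10,.15,'lowgrip')
box(PT,495,235,575,315,.006,.03,'foot')
box(PT,495,235,575,315,.08,.098,'barrel/card')
box(PS,460,340,560,460,.165,.21,'S grip+trig')
box(PS,460,340,560,460,.12,.15,'S low')
box(PS,460,340,560,460,.006,.03,'S foot')
box(PS,360,290,405,345,.03,.07,'S short')
box(PS,400,460,470,560,.035,.08,'S spare')
# crops
c=F[170:225,225:335,::-1];d=F[160:230,345:425,::-1]
s=S['frame'][235:335,320:410,::-1]
out=np.zeros((590,790,3),np.uint8)
def put(i,x,y,k):
    i=cv2.resize(i,None,fx=k,fy=k,interpolation=cv2.INTER_CUBIC);out[y:y+i.shape[0],x:x+i.shape[1]]=i
put(c,0,0,3.5);put(d,400,0,4);put(s,400,285,3);put(S['frame'][185:290,215:325,::-1],0,285,2.9)
cv2.imwrite('pics/c1.png',out)
E
```

```text
L 708 c [542.6 104.2] size [ 48.4 116. ] ang 84.6 z [0.043  0.0538 0.0595]
short 473 c [530.9  10.4] size [47.8 78.1] ang 84.5 z [0.043  0.0536 0.0597]
R 712 c [522.8 -80.1] size [ 48.7 116.3] ang 85.2 z [0.0428 0.0534 0.0593]
tray 4225 c [529.2  15.9] size [289.3 200.9] ang 86.5 z [0.0085 0.0148 0.0583]
spare 796 c [ 403.9 -327.8] size [117.8  49.1] ang 20.8 z [0.0443 0.061  0.0672]
board 2011 c [ 405.6 -323. ] size [112.3 150.3] ang 85.4 z [0.0085 0.0139 0.0655]
tub 491 c [388.8 313.2] size [152.6 150.9] ang 84.1 z [0.0569 0.0685 0.0725]
grip 186 c [ 622.8 -279.3] size [61.3 28.2] ang 1.4 z [0.1691 0.1865 0.192 ]
lowgrip 115 c [ 628.5 -273.8] size [49.6 24.1] ang 27.4 z [0.103  0.1249 0.1467]
foot 668 c [ 623.1 -299.1] size [150.2 162.3] ang 3.2 z [0.0073 0.0115 0.0162]
barrel/card 292 c [ 606.7 -283.8] size [111.4  80.4] ang 7.0 z [0.0815 0.0879 0.0946]
S grip+trig 280 c [ 621.1 -282.4] size [61.7 28.9] ang 11.6 z [0.1679 0.1863 0.1917]
S low 129 c [ 626.1 -281.2] size [25.3 59.4] ang 88.9 z [0.1213 0.1366 0.1488]
S foot 828 c [ 638.9 -239.5] size [242.4 142.5] ang 53.7 z [0.0088 0.0129 0.0232]
S short 516 c [532.2  12.9] size [154.2  74.3] ang 73.1 z [0.0332 0.0531 0.06  ]
S spare 1343 c [ 403.4 -327.7] size [116.3  49.2] ang 20.2 z [0.0495 0.0633 0.0681]
```

View pics/c1.png

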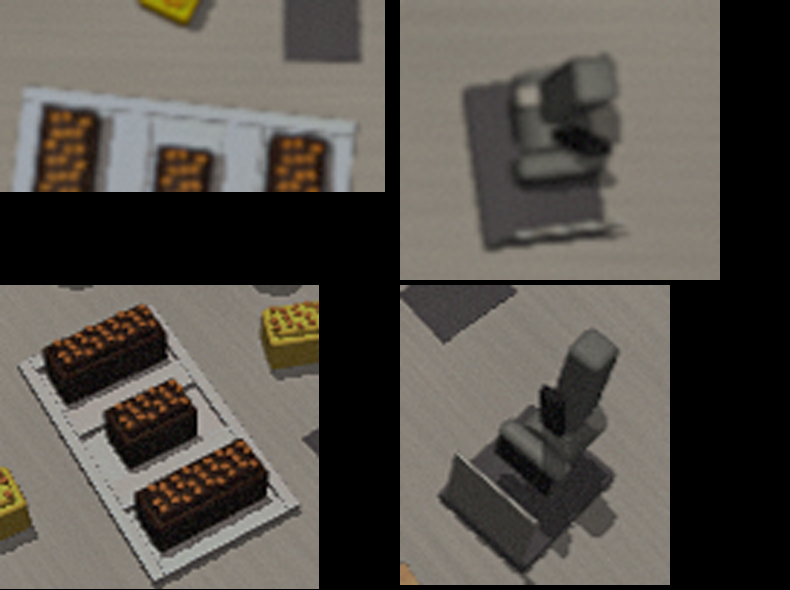

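The close crop confirms it: the middle-bay loaf is brown and visibly shorter than its neighbours, with bare bay floor at both ends. One more fit for the tray edges and the scanner yaw, using the saved images.

```bash
python3 - <<'E'
from h import *
T=dict(np.load('top.npz'));S=dict(np.load('side.npz'))
P,Q=pts(T),pts(S)
def fit(P,F,c,r,zl,zh,name,cond=None,k=3):
    m=(np.hypot(P[...,0]-c[0],P[...,1]-c[1])<r)&(P[...,2]>zl)&(P[...,2]<zh)
    if cond is not None: m&=cond(F.astype(int))
    m=m.astype(np.uint8)
    if k: m=cv2.morphologyEx(m,cv2.MORPH_OPEN,np.ones((k,k),np.uint8))
    n,l,s,_=cv2.connectedComponentsWithStats(m); m=l==1+np.argmax(s[1:,4])
    q=P[m]; r=cv2.minAreaRect((q[:,:2]*1000).astype(np.float32))
    print(name,len(q),np.round(r[0],1),np.round(r[1],1),round(r[2],1),'mean',np.round(q.mean(0)*1000,1))
br=lambda F:F.min(-1)>0
for nm,A,D in(('T',P,T),('S',Q,S)):
    fit(A,D['frame'],(.531,.012),.165,.0065,.08,nm+'tray')
    fit(A,D['frame'],(.632,-.28),.05,.180,.2,nm+'griptop',k=0)
    fit(A,D['frame'],(.632,-.28),.06,.160,.176,nm+'trigtop',cond=lambda F:F.max(-1)<50,k=0)
    fit(A,D['frame'],(.60,-.27),.12,.004,.18,nm+'scanner')
    fit(A,D['frame'],(.60,-.27),.11,.005,.03,nm+'foot',cond=lambda F:(F.max(-1)<100))
E
```

```text
Ttray 2481 [536.4  45. ] [208.1 152.1] 84.1 mean [536.6  57.2  23.2]
Tgriptop 130 [ 637.7 -279. ] [28.9 28. ] 1.2 mean [ 637.3 -278.3  188.1]
Ttrigtop 33 [ 598.4 -282.6] [16.  12.1] 89.7 mean [ 597.3 -282.4  169.6]
Tscanner 1271 [ 608.2 -283.9] [120.   88.4] 6.0 mean [ 602.3 -273.4   55.1]
Tfoot 612 [ 609.  -283.4] [117.2  87.2] 7.4 mean [ 597.4 -271.8   11.5]
Stray 4309 [531.   13.3] [277.8 153.2] 84.0 mean [522.2  -4.9  32. ]
Sgriptop 178 [ 636.3 -279.1] [30.5 28.6] 11.9 mean [ 634.2 -280.7  188.4]
Strigtop 55 [ 633.8 -287.3] [16.  36.5] 60.8 mean [ 628.2 -285.7  167.8]
Sscanner 2163 [ 627.  -279.1] [162.1  92.4] 6.6 mean [ 595.5 -291.    62.9]
Sfoot 778 [ 607.2 -282.7] [121.1  89. ] 7.2 mean [ 598.7 -297.8   13.6]
```

Emit:
{"op": "carry_out", "data": {"moves": [[[1, -1, 0, 0, 0, 1, 0.85], [1, -1, 0, 0, 0, 0.8, 0.85], [1, -1, 0, 0, 0, 0, 0.85], [1, -1, 0, 0, 0, 0, 0.85], [1, -1, 0, 0, 0, 0, 0.85], [1, -1, 0, 0, 0, 0, 0.85], [1, -1, 0, 0, 0, 0, 0.85], [1, -1, 0, 0, 0, 0, 0.85]]], "force": 30}}

```text
time: 0.9
eef_pos: [0.2851, 0.3232, 0.2311]
eef_rot: [-3.141, -0.0, 3.047]
contact_force: [-0.4, 1.5, -0.6]
grip_width: 0.0728
```

Emit:
{"op": "carry_out", "data": {"moves": [[[1, -1, 0, 0, 0, 0, 0.85], [1, -1, 0, 0, 0, 0, 0.85], [1, -1, 0, 0, 0, 0, 0.85], [1, -1, 0, 0, 0, 0, 0.85], [1, -1, 0, 0, 0, 0, 0.85], [1, -1, 0, 0, 0, 0, 0.85], [1, -1, 0, 0, 0, 0, 0.85], [1, -1, 0, 0, 0, 0, 0.85]]]}}

```text
time: 1.7
eef_pos: [0.4452, 0.1632, 0.2311]
eef_rot: [-3.141, -0.0, 3.047]
contact_force: [0.4, -0.2, 0.1]
grip_width: 0.0728
```

Emit:
{"op": "carry_out", "data": {"moves": [[[0.54, -0.95, -0.5, 0, 0, 0, 0.85], [0.54, -0.95, -0.5, 0, 0, 0, 0.85], [0.54, -0.95, -0.5, 0, 0, 0, 0.85], [0.54, -0.95, -0.5, 0, 0, 0, 0.85], [0.54, -0.95, -0.5, 0, 0, 0, 0.85], [0.54, -0.95, -0.5, 0, 0, 0, 0.85], [0.54, -0.95, -0.5, 0, 0, 0, 0.85], [0.54, -0.95, -0.5, 0, 0, 0, 0.85]]]}}

```text
time: 2.5
eef_pos: [0.5311, 0.0114, 0.1506]
eef_rot: [-3.142, -0.001, 3.047]
contact_force: [0.1, 0.7, -0.0]
grip_width: 0.0725
```

Emit:
{"op": "carry_out", "data": {"moves": [[[0, 0, -0.7, 0, 0, -0.1, 0.85], [0, 0, -0.7, 0, 0, 0, 0.85], [0, 0, -0.7, 0, 0, 0, 0.85], [0, 0, -0.7, 0, 0, 0, 0.85], [0, 0, -0.5, 0, 0, 0, 0.85], [0, 0, 0, 0, 0, 0, 0.85], [0, 0, 0, 0, 0, 0, 0.85], [0, 0, 0, 0, 0, 0, 0.85]]]}}

```text
time: 3.3
eef_pos: [0.5314, 0.0122, 0.086]
eef_rot: [3.141, 0.001, 3.038]
contact_force: [-0.2, -0.5, -0.0]
grip_width: 0.0721
```

```bash
python3 - <<'E'
from h import *
d=grab('side');e=grab('top')
a=cv2.resize(d['frame'][170:300,190:340,::-1],(600,520),interpolation=cv2.INTER_CUBIC)
cv2.imwrite('pics/g1.png',a);print(ctrl.read_state()['eef_pos'])
E
```

```text
[0.53138116 0.01225487 0.08592304]
```

View pics/g1.png

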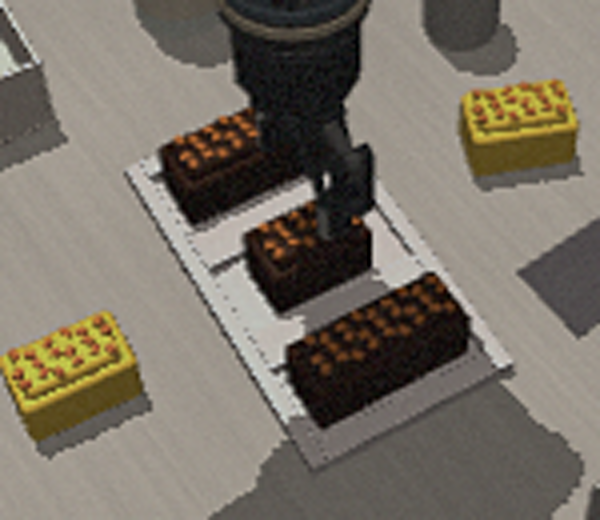

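The fingers stand above the middle (short) loaf, around pixel (335,195), and straddle its width. Going down and gripping.

Emit:
{"op": "carry_out", "data": {"moves": [[[0, -0.05, -0.7, 0, 0, 0, 0.85], [0, 0, -0.7, 0, 0, 0, 0.85], [0, 0, -0.7, 0, 0, 0, 0.85], [0, 0, -0.7, 0, 0, 0, 0.85], [0, 0, -0.65, 0, 0, 0, 0.85], [0, 0, 0, 0, 0, 0, 0.85], [0, 0, 0, 0, 0, 0, 0.3], [0, 0, 0, 0, 0, 0, 0.3]]]}}

```text
time: 4.2
eef_pos: [0.5316, 0.0113, 0.0173]
eef_rot: [3.141, 0.001, 3.038]
contact_force: [1.1, -0.4, -1.8]
grip_width: 0.0473
```

Emit:
{"op": "carry_out", "data": {"moves": [[[0, 0, 0, 0, 0, 0, 0.3], [0, 0, 0, 0, 0, 0, 0.3], [0, 0, 0.3, 0, 0, 0, 0.3], [0, 0, 0.6, 0, 0, 0, 0.3], [0, 0, 0.8, 0, 0, 0, 0.3], [0, 0, 0.8, 0, 0, 0, 0.3], [0, 0, 0.8, 0, 0, 0, 0.3], [0, 0, 0.8, 0, 0, 0, 0.3]]]}}

```text
time: 5.0
eef_pos: [0.531, 0.0112, 0.1]
eef_rot: [3.142, 0.001, 3.038]
contact_force: [0.3, -0.4, -1.1]
grip_width: 0.0477
```

Emit:
{"op": "carry_out", "data": {"moves": [[[0, 0.6, 1, 0, 0, 0, 0.3], [-0.4, 1, 1, 0, 0, 0, 0.3], [-0.5, 1, 0, 0, 0, 0, 0.3], [-0.5, 1, 0, 0, 0, 0, 0.3], [-0.5, 1, 0, 0, 0, 0, 0.3], [-0.5, 1, 0, 0, 0, 0, 0.3], [-0.5, 1, 0, 0, 0, 0, 0.3], [-0.5, 1, 0, 0, 0, 0, 0.3]]]}}

```text
time: 5.8
eef_pos: [0.4625, 0.164, 0.1394]
eef_rot: [3.141, 0.001, 3.038]
contact_force: [0.4, -0.7, -1.8]
grip_width: 0.0474
```

Emit:
{"op": "carry_out", "data": {"moves": [[[-0.5, 1, 0, 0, 0, 0, 0.3], [-0.5, 1, 0, 0, 0, 0, 0.3], [-0.5, 1, 0, 0, 0, 0, 0.3], [-0.5, 1, 0, 0, 0, 0, 0.3], [-0.5, 1, 0, 0, 0, 0, 0.3], [-0.5, 1, 0, 0, 0, 0, 0.3], [-0.5, 1, 0, 0, 0, 0, 0.3], [-0.2, 0.5, 0, 0, 0, 0, 0.3]]]}}

```text
time: 6.6
eef_pos: [0.3883, 0.3145, 0.1393]
eef_rot: [3.141, 0.0, 3.039]
contact_force: [0.2, -0.9, -0.8]
grip_width: 0.0477
```

```bash
python3 - <<'E'
from h import *
d=grab('side');e=grab('top')
a=cv2.resize(d['frame'][100:300,90:290,::-1],(400,400),interpolation=cv2.INTER_CUBIC)
b=cv2.resize(e['frame'][170:330,120:280,::-1],(400,400),interpolation=cv2.INTER_CUBIC)
cv2.imwrite('pics/g2.png',np.hstack([a,b]));print(ctrl.read_state()['eef_pos'],ctrl.read_state()['grip_width'])
E
```

```text
[0.38870551 0.31411    0.13894275] 0.047506611645084316
```

View pics/g2.png

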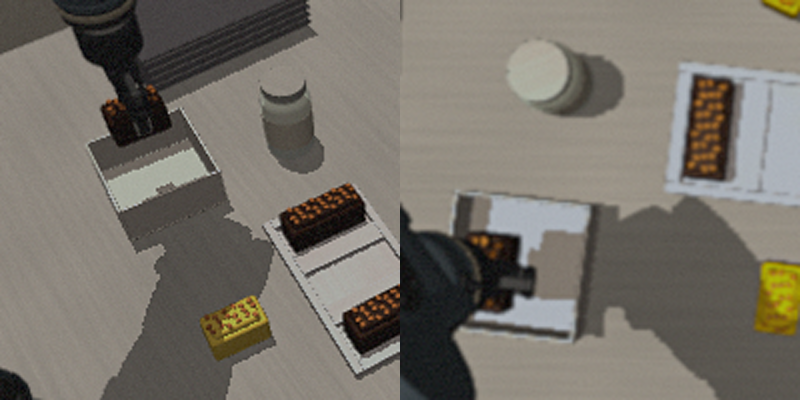

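The short loaf is held over the tub (left picture, (135,110)), and the middle bay is empty. Lowering and releasing.

Emit:
{"op": "carry_out", "data": {"moves": [[[0, 0, -0.9, 0, 0, 0, 0.3], [0, 0, -1, 0, 0, 0, 0.3], [0, 0, -1, 0, 0, 0, 0.3], [0, 0, -1, 0, 0, 0, 0.3], [0, 0, -1, 0, 0, 0, 0.3], [0, 0, -0.8, 0, 0, 0, 0.3], [0, 0, 0, 0, 0, 0, 0.3], [0, 0, 0, 0, 0, 0, 0.8]]]}}

```text
time: 7.5
eef_pos: [0.3894, 0.3128, 0.025]
eef_rot: [-3.142, 0.0, 3.038]
contact_force: [-0.5, 0.4, 0.6]
grip_width: 0.0608
```

Emit:
{"op": "carry_out", "data": {"moves": [[[0, 0, 0, 0, 0, 0, 0.8], [0, 0, 0, 0, 0, 0, 0.8], [0, 0, 0.8, 0, 0, 0, 0.8], [0, 0, 1, 0, 0, 0, 0.8], [0, 0, 1, 0, 0, 0, 0.8], [0, 0, 1, 0, 0, 0, 0.8], [0, 0, 1, 0, 0, 0, 0.85], [0, 0, 1, 0, 0, 0, 0.85]]]}}

```text
time: 8.3
eef_pos: [0.3891, 0.3133, 0.1419]
eef_rot: [3.141, 0.001, 3.038]
contact_force: [0.1, -0.8, 0.4]
grip_width: 0.0725
```

Emit:
{"op": "carry_out", "data": {"moves": [[[0, -1, 0.5, 0, 0, 0.66, 0.85], [0, -1, 0.5, 0, 0, 0.66, 0.85], [0, -1, 0, 0, 0, 0.66, 0.85], [0, -1, 0, 0, 0, 0.66, 0.85], [0, -1, 0, 0, 0, 0.66, 0.85], [0, -1, 0, 0, 0, 0.66, 0.85], [0, -1, 0, 0, 0, 0.66, 0.85], [0, -1, 0, 0, 0, 0.66, 0.85]]]}}

```text
time: 9.1
eef_pos: [0.3891, 0.1525, 0.161]
eef_rot: [-3.142, 0.001, -2.782]
contact_force: [-0.4, 0.4, -0.4]
grip_width: 0.0728
```

Emit:
{"op": "carry_out", "data": {"moves": [[[0, -1, 0, 0, 0, 0, 0.85], [0, -1, 0, 0, 0, 0, 0.85], [0, -1, 0, 0, 0, 0, 0.85], [0, -1, 0, 0, 0, 0, 0.85], [0, -1, 0, 0, 0, 0, 0.85], [0, -1, 0, 0, 0, 0, 0.85], [0, -1, 0, 0, 0, 0, 0.85], [0, -1, 0, 0, 0, 0, 0.85]]]}}

```text
time: 9.9
eef_pos: [0.3891, -0.0076, 0.161]
eef_rot: [-3.141, 0.001, -2.784]
contact_force: [0.1, 1.2, -0.5]
grip_width: 0.0728
```

Emit:
{"op": "carry_out", "data": {"moves": [[[0, -1, 0, 0, 0, 0, 0.85], [0, -1, 0, 0, 0, 0, 0.85], [0, -1, 0, 0, 0, 0, 0.85], [0, -1, 0, 0, 0, 0, 0.85], [0, -1, 0, 0, 0, 0, 0.85], [0, -1, 0, 0, 0, 0, 0.85], [0, -1, 0, 0, 0, 0, 0.85], [0, -1, 0, 0, 0, 0, 0.85]]]}}

```text
time: 10.7
eef_pos: [0.3891, -0.1677, 0.161]
eef_rot: [-3.141, 0.001, -2.784]
contact_force: [0.5, 0.2, -0.2]
grip_width: 0.0725
```

Emit:
{"op": "carry_out", "data": {"moves": [[[0.1, -1, 0, 0, 0, 0, 0.85], [0.1, -1, 0, 0, 0, 0, 0.85], [0.1, -1, 0, 0, 0, 0, 0.85], [0.1, -1, 0, 0, 0, 0, 0.85], [0.1, -1, 0, 0, 0, 0, 0.85], [0.1, -1, 0, 0, 0, 0, 0.85], [0.1, -1, 0, 0, 0, 0, 0.85], [0, -1, 0, 0, 0, 0, 0.85]]]}}

```text
time: 11.5
eef_pos: [0.4032, -0.3278, 0.161]
eef_rot: [-3.141, 0.001, -2.784]
contact_force: [0.3, 0.4, 0.1]
grip_width: 0.0727
```

```bash
python3 - <<'E'
from h import *
d=grab('side');e=grab('top')
a=cv2.resize(d['frame'][110:310,100:300,::-1],(400,400),interpolation=cv2.INTER_CUBIC)
b=cv2.resize(e['frame'][180:340,120:280,::-1],(400,400),interpolation=cv2.INTER_CUBIC)
cv2.imwrite('pics/g3.png',np.hstack([a,b]))
s=ctrl.read_state();print(s['eef_pos'],s['qpos'])
P=pts(e);m=(abs(P[...,0]-.389)<.06)&(abs(P[...,1]-.313)<.06)&(P[...,2]>.02)
print(m.sum(),P[m].mean(0),np.percentile(P[m][:,2],[5,95]))
E
```

```text
[ 0.40300621 -0.32866614  0.16074765] [-6.83915235e-01  2.75989526e-01 -1.31953181e-01  1.16173999e+00
 -3.74781338e-04 -1.03972832e+00]
550 [0.3894962  0.30819479 0.05000707] [0.03013805 0.05935804]
```

View pics/g3.png

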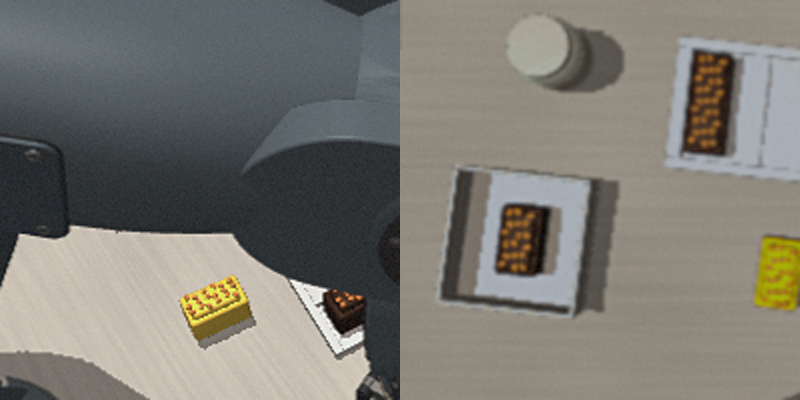

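The short loaf sits flat in the tub (right picture, (522,240)). Now picking up the spare.

Emit:
{"op": "carry_out", "data": {"moves": [[[0, 0, -0.9, 0, 0, 0, 0.85], [0, 0, -1, 0, 0, 0, 0.85], [0, 0, -1, 0, 0, 0, 0.85], [0, 0, -1, 0, 0, 0, 0.85], [0, 0, -1, 0, 0, 0, 0.85], [0, 0, -1, 0, 0, 0, 0.85], [0, 0, -0.9, 0, 0, 0, 0.85], [0, 0, 0, 0, 0, 0, 0.85]]]}}

```text
time: 12.4
eef_pos: [0.4019, -0.3254, 0.0229]
eef_rot: [3.139, -0.001, -2.784]
contact_force: [-0.6, 0.9, 1.1]
grip_width: 0.0726
```

Emit:
{"op": "carry_out", "data": {"moves": [[[0, 0, 0, 0, 0, 0, 0.3], [0, 0, 0, 0, 0, 0, 0.3], [0, 0, 0, 0, 0, 0, 0.3], [0, 0, 0, 0, 0, 0, 0.3], [0, 0, 0, 0, 0, 0, 0.3], [0, 0, 0.3, 0, 0, 0, 0.3], [0, 0, 0.6, 0, 0, 0, 0.3], [0, 0, 0.8, 0, 0, 0, 0.3]]], "force": 40}}

```text
time: 13.2
eef_pos: [0.4027, -0.3265, 0.0593]
eef_rot: [3.141, -0.0, -2.784]
contact_force: [0.4, -0.3, -2.5]
grip_width: 0.0471
```

Emit:
{"op": "carry_out", "data": {"moves": [[[0, 0, 1, 0, 0, -0.66, 0.3], [0, 0, 1, 0, 0, -0.66, 0.3], [0, 0, 1, 0, 0, -0.66, 0.3], [0, 0, 1, 0, 0, -0.66, 0.3], [0, 0, 0, 0, 0, -0.66, 0.3], [0, 0, 0, 0, 0, -0.66, 0.3], [0, 0, 0, 0, 0, -0.66, 0.3], [0, 0, 0, 0, 0, -0.66, 0.3]]]}}

```text
time: 14.0
eef_pos: [0.403, -0.3268, 0.1395]
eef_rot: [-3.141, 0.001, 3.036]
contact_force: [-0.5, 0.1, -2.9]
grip_width: 0.0476
```

Emit:
{"op": "carry_out", "data": {"moves": [[[0, 0.9, 0, 0, 0, 0, 0.3], [0, 0.9, 0, 0, 0, 0, 0.3], [0, 0.9, 0, 0, 0, 0, 0.3], [0, 0.9, 0, 0, 0, 0, 0.3], [0, 0.9, 0, 0, 0, 0, 0.3], [0, 0.9, 0, 0, 0, 0, 0.3], [0, 0.9, 0, 0, 0, 0, 0.3], [0, 0.9, 0, 0, 0, 0, 0.3]]]}}

```text
time: 14.8
eef_pos: [0.4025, -0.1809, 0.1388]
eef_rot: [3.141, 0.0, 3.04]
contact_force: [-0.8, 0.5, -4.0]
grip_width: 0.0475
```

Emit:
{"op": "carry_out", "data": {"moves": [[[0.6, 0.8, 0, 0, 0, 0, 0.3], [0.6, 0.8, 0, 0, 0, 0, 0.3], [0.6, 0.8, 0, 0, 0, 0, 0.3], [0.6, 0.8, 0, 0, 0, 0, 0.3], [0.6, 0.8, 0, 0, 0, 0, 0.3], [0.6, 0.8, 0, 0, 0, 0, 0.3], [0.6, 0.8, 0, 0, 0, 0, 0.3], [0.6, 0.8, 0, 0, 0, 0, 0.3]]]}}

```text
time: 15.6
eef_pos: [0.4987, -0.0529, 0.1389]
eef_rot: [3.141, 0.0, 3.04]
contact_force: [0.5, -1.1, -3.1]
grip_width: 0.0473
```

Emit:
{"op": "carry_out", "data": {"moves": [[[0.4, 0.8, 0, 0, 0, 0, 0.3], [0.4, 0.8, 0, 0, 0, 0, 0.3], [0.4, 0.8, 0, 0, 0, 0, 0.3], [0.4, 0.8, 0, 0, 0, 0, 0.3], [0, 0.2, 0, 0, 0, 0, 0.3], [0, 0, -0.8, 0, 0, 0, 0.3], [0, 0, -0.7, 0, 0, 0, 0.3], [0, 0, 0, 0, 0, 0, 0.3]]]}}

```text
time: 16.4
eef_pos: [0.5291, 0.0135, 0.1071]
eef_rot: [-3.141, -0.003, 3.039]
contact_force: [-0.3, 0.4, -3.6]
grip_width: 0.0473
```

```bash
python3 - <<'E'
from h import *
d=grab('side');e=grab('top')
a=cv2.resize(d['frame'][150:310,190:350,::-1],(400,400),interpolation=cv2.INTER_CUBIC)
b=cv2.resize(e['frame'][160:280,215:335,::-1],(400,400),interpolation=cv2.INTER_CUBIC)
cv2.imwrite('pics/g4.png',np.hstack([a,b]))
s=ctrl.read_state();print(s['eef_pos'],s['eef_rot'])
# tray edges from top, robust: lines fit along long edges
P=pts(e);t=np.array([.531,.013]);y=np.radians(-6)
R=np.array([[np.cos(y),-np.sin(y)],[np.sin(y),np.cos(y)]])
for nm,P in(('T',P),('S',pts(d))):
    q=(P[...,:2]-t)@R; z=P[...,2]
    L=(abs(q[...,0])<.075)&(abs(q[...,1])<.03)&(z>.085)&(z<.13)
    print(nm,'held',L.sum(),'u',np.percentile(q[L][:,0],[1,99]),'v',np.percentile(q[L][:,1],[1,99]),'z',np.percentile(z[L],[1,99]))
    for k,v0 in((0,.092),(1,-.092)):
        m=(abs(q[...,0])<.09)&(abs(q[...,1]-v0)<.04)&(z>.042)&(z<.07)
        if m.sum()>50:
            r=cv2.minAreaRect((P[m][:,:2]*1000).astype(np.float32));print('loaf',v0,r)
    m=(z>.0075)&(z<.02)&(abs(q[...,0])<.1)&(abs(q[...,1])<.16)
    print('tray u',np.percentile(q[m][:,0],[.5,99.5]),'v',np.percentile(q[m][:,1],[.5,99.5]))
E
```

```text
[0.53041304 0.01335187 0.108875  ] [-3.14150828e+00 -2.30220382e-04  3.03862898e+00]Traceback (most recent call last):
  File "<stdin>", line 13, in <module>
    return _quantile_unchecked(
        a, q, axis, out, overwrite_input, method, keepdims, weights)
    return _ureduce(a,
                    func=_quantile_ureduce_func,
    ...<5 lines>...
                    overwrite_input=overwrite_input,
                    method=method)
    r = func(a, **kwargs)
    result = _quantile(arr,
                       quantiles=q,
    ...<2 lines>...
                       out=out,
                       weights=wgt)
    slices_having_nans = np.isnan(arr[-1, ...])
                                  ~~~^^^^^^^^^
IndexError: index -1 is out of bounds for axis 0 with size 0
```

View pics/g4.png

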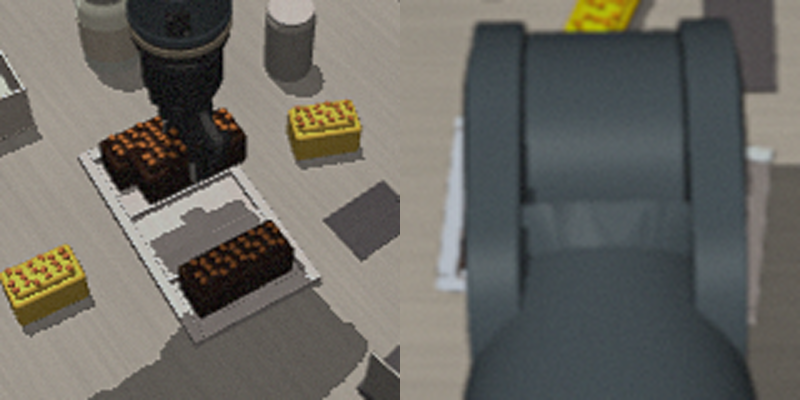

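The spare hangs level over the middle bay (left picture, (185,150)); the arm blocks the top view. Measuring its offset along the bay from the side view.

```bash
python3 - <<'E'
from h import *
d=dict(np.load('side.npz'));P=pts(d)
t=np.array([.531,.013]);y=np.radians(-6)
R=np.array([[np.cos(y),-np.sin(y)],[np.sin(y),np.cos(y)]])
q=(P[...,:2]-t)@R; z=P[...,2]
L=(abs(q[...,0])<.08)&(abs(q[...,1])<.035)&(z>.09)&(z<.155)
F=d['frame'].astype(int);
print(L.sum())
S=L&(q[...,1]<-.02)&(z<.13)  # -y side face
print('u',np.percentile(q[S][:,0],[.5,2,98,99.5]),'v',np.percentile(q[S][:,1],[5,50,95]),'z',np.percentile(z[S],[1,99]))
c=np.polyfit(q[S][:,0],q[S][:,1],1);print('slope',c)
u=q[...,0][S];zz=z[S]
for b in(-.05,-.03,-.01,.01,.03,.05):
    k=abs(u-b)<.006;print(b,k.sum(),zz[k].min() if k.any() else None)
for v0 in(.092,-.092):
    m=(abs(q[...,0])<.08)&(abs(q[...,1]-v0)<.035)&(z>.042)&(z<.07)
    print('loaf',v0,np.percentile(q[m],[.5,99.5],axis=0).ravel())
m=(z>.0075)&(z<.017)&(abs(q[...,0])<.1)&(abs(q[...,1])<.16)
print('tray u',np.percentile(q[m][:,0],[.5,99.5]),'v',np.percentile(q[m][:,1],[.5,99.5]))
T=dict(np.load('top.npz'))
E
```

```text
806
u [-0.05847746 -0.0568724   0.05008008  0.05297174] v [-0.02872593 -0.02121299 -0.02026922] z [0.09796276 0.12949964]
slope [-0.00097746 -0.02209595]
-0.05 30 0.09890296467535117
-0.03 24 0.09935082472877683
-0.01 26 0.09953805483410412
0.01 6 0.09851287906412785
0.03 21 0.09729721136051526
0.05 14 0.09957348766485802
loaf 0.092 [-0.05795705  0.06900565  0.01411742  0.11585744]
loaf -0.092 [-0.05774215 -0.11572832  0.05600173 -0.06796308]
tray u [-0.07581467  0.0760039 ] v [-0.13744181  0.13431951]
```

Emit:
{"op": "carry_out", "data": {"moves": [[[0.1, -0.05, -0.5, 0, 0, 0, 0.3], [0, 0, -0.7, 0, 0, 0, 0.3], [0, 0, -0.7, 0, 0, 0, 0.3], [0, 0, -0.7, 0, 0, 0, 0.3], [0, 0, -0.6, 0, 0, 0, 0.3], [0, 0, -0.5, 0, 0, 0, 0.3], [0, 0, -0.2, 0, 0, 0, 0.3], [0, 0, 0, 0, 0, 0, 0.3]]]}}

```text
time: 17.3
eef_pos: [0.5328, 0.0122, 0.0299]
eef_rot: [-3.141, -0.001, 3.038]
contact_force: [-0.3, 0.4, -2.8]
grip_width: 0.0475
```

Emit:
{"op": "carry_out", "data": {"moves": [[[0, 0, -0.1, 0, 0, 0, 0.3], [0, 0, -0.1, 0, 0, 0, 0.3], [0, 0, -0.1, 0, 0, 0, 0.3], [0, 0, -0.1, 0, 0, 0, 0.3], [0, 0, -0.1, 0, 0, 0, 0.3], [0, 0, -0.05, 0, 0, 0, 0.3], [0, 0, 0, 0, 0, 0, 0.3], [0, 0, 0, 0, 0, 0, 0.3]]]}}

```text
time: 18.1
eef_pos: [0.533, 0.0122, 0.0193]
eef_rot: [3.142, -0.0, 3.038]
contact_force: [0.7, 0.7, -3.2]
grip_width: 0.0476
```

Emit:
{"op": "carry_out", "data": {"moves": [[[0, 0, -0.05, 0, 0, 0, 0.3], [0, 0, -0.05, 0, 0, 0, 0.3], [0, 0, -0.05, 0, 0, 0, 0.3], [0, 0, 0, 0, 0, 0, 0.3], [0, 0, 0, 0, 0, 0, 0.3], [0, 0, 0, 0, 0, 0, 0.3], [0, 0, 0, 0, 0, 0, 0.3], [0, 0, 0, 0, 0, 0, 0.3]]]}}

```text
time: 18.9
eef_pos: [0.5332, 0.0122, 0.0178]
eef_rot: [3.142, 0.001, 3.038]
contact_force: [-11.9, 0.9, 29.0]
grip_width: 0.0474
```

Emit:
{"op": "carry_out", "data": {"moves": [[[0, 0, 0.05, 0, 0, 0, 0.3], [0, 0, 0, 0, 0, 0, 0.3], [0, 0, 0, 0, 0, 0, 0.3], [0, 0, 0, 0, 0, 0, 0.3], [0, 0, 0, 0, 0, 0, 0.3], [0, 0, 0, 0, 0, 0, 0.3], [0, 0, 0, 0, 0, 0, 0.3], [0, 0, 0, 0, 0, 0, 0.3]]]}}

```text
time: 19.7
eef_pos: [0.5332, 0.0122, 0.0178]
eef_rot: [3.142, 0.001, 3.038]
contact_force: [-5.6, 0.8, 11.2]
grip_width: 0.0477
```

```bash
python3 - <<'E'
from h import *
d=grab('side');P=pts(d)
a=cv2.resize(d['frame'][190:290,210:340,::-1],(780,600),interpolation=cv2.INTER_CUBIC)
cv2.imwrite('pics/g5.png',a)
t=np.array([.531,.013]);y=np.radians(-6)
R=np.array([[np.cos(y),-np.sin(y)],[np.sin(y),np.cos(y)]])
q=(P[...,:2]-t)@R; z=P[...,2];u,v=q[...,0],q[...,1]
for n,v0 in(('a',.092),('mid',0),('b',-.092)):
    S=(abs(u)<.08)&(abs(v-v0+.022)<.006)&(z>.018)&(z<.036)
    print(n,S.sum(),'u',np.percentile(u[S],[.5,99.5]),'v',np.median(v[S]),'slope',np.polyfit(u[S],v[S],1)[0])
    T=(abs(u)<.08)&(abs(v-v0)<.018)&(z>.04)&(z<.075)
    for s in(-1,1):
        k=T&(abs(u-s*.045)<.01);print('  top z at u',s*.045,np.median(z[k]),k.sum())
    print('  top u',np.percentile(u[T],[.5,99.5]))
print(ctrl.read_state()['contact_force'],ctrl.read_state()['wrist_torque'])
E
```

```text
a 81 u [-0.05758046  0.00121099] v 0.07079038443700501 slope 0.01729064485526963
  top z at u -0.045 0.05576923335683581 96
  top z at u 0.045 nan 0
  top u [-0.05769036  0.00085843]
mid 102 u [-0.0568091   0.05846397] v -0.021633963106774408 slope 0.0011117973844771746
  top z at u -0.045 0.054875324949961016 105
  top z at u 0.045 0.057256485355087414 74
  top u [-0.05684263  0.05748562]
b 138 u [-0.05772788  0.05390795] v -0.11412411249089666 slope 0.010397812371389734
  top z at u -0.045 0.056266858029375935 112
  top z at u 0.045 0.05701184995762738 85
  top u [-0.05771689  0.05603525]
[-5.41759948e+00  1.54316597e-03  1.10716971e+01] [-0.17032968  0.90310088 -0.03340031]
  return _methods._mean(a, axis=axis, dtype=dtype,
  ret = ret.dtype.type(ret / rcount)
```

View pics/g5.png

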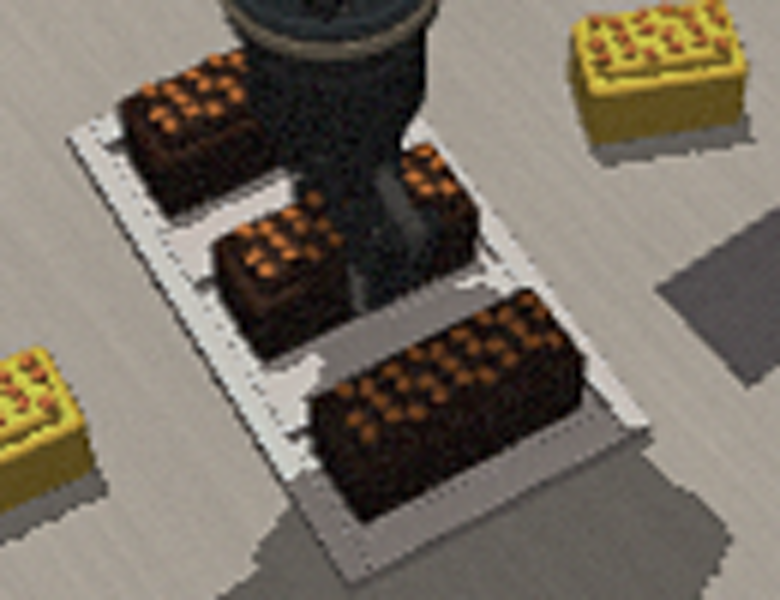

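The spare (350,260) is fully in the middle bay, level and at the same height as the good loaves, with its ends inside the ridges. Releasing it.

Emit:
{"op": "carry_out", "data": {"moves": [[[0, 0, 0.05, 0, 0, 0, 0.5], [0, 0, 0, 0, 0, 0, 0.6], [0, 0, 0, 0, 0, 0, 0.75], [0, 0, 0, 0, 0, 0, 0.8], [0, 0, 0, 0, 0, 0, 0.8], [0, 0, 0.3, 0, 0, 0, 0.8], [0, 0, 0.6, 0, 0, 0, 0.8], [0, 0, 0.8, 0, 0, 0, 0.8]]]}}

```text
time: 20.55
eef_pos: [0.5327, 0.0122, 0.0531]
eef_rot: [-3.141, -0.001, 3.038]
contact_force: [-0.0, 0.1, 0.3]
grip_width: 0.0681
```

Emit:
{"op": "carry_out", "data": {"moves": [[[0, 0, 1, 0, 0, 0, 1], [0, 0, 1, 0, 0, 0, 1], [0, 0, 1, 0, 0, 0, 1], [0, 0, 1, 0, 0, 0, 1], [0, 0, 1, 0, 0, 0, 1], [0, 0, 1, 0, 0, 0, 1], [0, 0, 1, 0, 0, 0, 1], [0, 0, 1, 0, 0, 0, 1]]]}}

```text
time: 21.35
eef_pos: [0.5329, 0.0122, 0.2143]
eef_rot: [3.141, 0.001, 3.038]
contact_force: [0.6, -0.9, 0.0]
grip_width: 0.0852
```

Emit:
{"op": "carry_out", "data": {"moves": [[[0, -1, 0.6, 0, 0, -1, 1], [0, -1, 0.6, 0, 0, -1, 1], [0, -1, 0.5, 0, 0, -1, 1], [0, -1, 0, 0, 0, -1, 1], [0, -1, 0, 0, 0, -1, 1], [0, -1, 0, 0, 0, -1, 1], [0, -1, 0, 0, 0, -1, 1], [0, -1, 0, 0, 0, -1, 1]]]}}

```text
time: 22.15
eef_pos: [0.5328, -0.1486, 0.2475]
eef_rot: [3.141, 0.001, 2.336]
contact_force: [-0.4, 0.1, 1.1]
grip_width: 0.0852
```

```bash
python3 - <<'E'
from h import *
e=grab('top');d=grab('side');P=pts(e)
F=np.vstack([cv2.resize(e['frame'][:,:,::-1],(400,300)),cv2.resize(d['frame'][:,:,::-1],(400,300))])
b=cv2.resize(e['frame'][170:280,215:335,::-1],(390,600*390//400),interpolation=cv2.INTER_CUBIC)
o=np.zeros((600,790,3),np.uint8);o[:,:400]=F;o[:585,400:]=b
cv2.imwrite('pics/g6.png',o)
y=np.radians(-6);R=np.array([[np.cos(y),-np.sin(y)],[np.sin(y),np.cos(y)]])
q=(P[...,:2]-[.531,.013])@R;z=P[...,2]
for v0 in(.092,0,-.092):
    m=(abs(q[...,0])<.08)&(abs(q[...,1]-v0)<.035)&(z>.034)&(z<.07)
    if m.sum()>50:
        r=cv2.minAreaRect((P[m][:,:2]*1000).astype(np.float32));print(v0,np.round(r[0],1),np.round(r[1],1),round(r[2],1),np.median(z[m]))
s=ctrl.read_state();print(s['eef_pos'],s['eef_rot'],s['qpos'])
E
```

```text
0.092 [542.9 104.4] [ 48.4 116.3] 84.6 0.054213135025520526
0 [534.2  11.9] [ 47.9 116.8] 83.9 0.05402131465007975
-0.092 [522.7 -79.8] [ 48.  116.1] 85.2 0.05367828578030691
[ 0.53272199 -0.14962831  0.24721842] [3.14155246e+00 9.20227780e-04 2.33539500e+00] [-2.73573172e-01  3.23298001e-01  1.51648016e-01  1.39833318e+00
 -4.32660687e-04  5.32624289e-01]
```

View pics/g6.png

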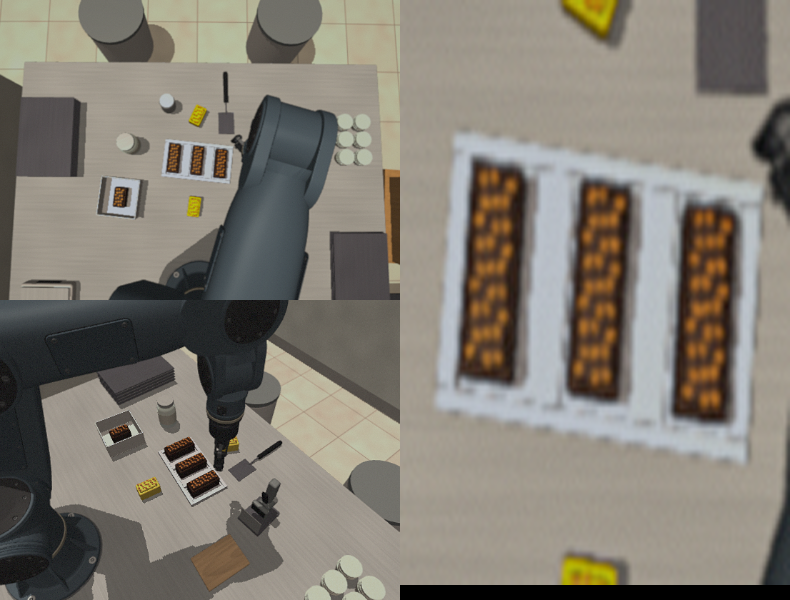

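The tray is right: the spare is 3 mm from the bay centre and the good loaves have not moved. In the top view the short loaf is in the tub. Moving to the scanner, biased 10 mm toward the trigger side for the descent.

Emit:
{"op": "carry_out", "data": {"moves": [[[0.555, -0.82, 0, 0, 0, -0.91, 1], [0.555, -0.82, 0, 0, 0, -0.91, 1], [0.555, -0.82, 0, 0, 0, -0.91, 1], [0.555, -0.82, 0, 0, 0, -0.91, 1], [0.555, -0.82, 0, 0, 0, -0.91, 1], [0.555, -0.82, 0, 0, 0, -0.91, 1], [0.555, -0.82, 0, 0, 0, -0.91, 1], [0.555, -0.82, 0, 0, 0, -0.91, 1]]]}}

```text
time: 23.05
eef_pos: [0.6222, -0.2788, 0.2472]
eef_rot: [3.141, 0.0, 1.704]
contact_force: [0.2, -0.7, 1.0]
grip_width: 0.0854
```

Emit:
{"op": "carry_out", "data": {"moves": [[[0, 0, -0.5, 0, 0, 0, 1], [0, 0, -0.5, 0, 0, 0, 1], [0, 0, 0, 0, 0, 0, 1], [0, 0, 0, 0, 0, 0, 1], [0, 0, 0, 0, 0, 0, 1], [0, 0, 0, 0, 0, 0, 1], [0, 0, 0, 0, 0, 0, 1], [0, 0, 0, 0, 0, 0, 1]]]}}

```text
time: 23.85
eef_pos: [0.6218, -0.2789, 0.2265]
eef_rot: [3.141, 0.0, 1.705]
contact_force: [-0.2, -0.5, 0.5]
grip_width: 0.0858
```

```bash
python3 - <<'E'
from h import *
d=grab('side')
cv2.imwrite('pics/g7.png',cv2.resize(d['frame'][210:340,300:430,::-1],(590,590),interpolation=cv2.INTER_CUBIC))
P=pts(d);y=np.radians(7.2);R=np.array([[np.cos(y),-np.sin(y)],[np.sin(y),np.cos(y)]])
q=(P[...,:2]-[.608,-.283])@R;z=P[...,2];u,v=q[...,0],q[...,1]
near=(abs(v)<.03)&(u>-.06)&(u<.1)
for a,b in((.135,.16),(.16,.185),(.185,.193),(.2,.22),(.22,.25),(.25,.27)):
    m=near&(z>a)&(z<b)
    if m.any():print(a,b,m.sum(),'u',np.percentile(u[m],[1,25,50,75,99]).round(4),'v',np.percentile(v[m],[1,50,99]).round(4))
s=ctrl.read_state();print(s['eef_pos'],s['eef_rot'],s['qpos'])
E
```

```text
0.135 0.16 124 u [-0.0137  0.0135  0.0152  0.0172  0.0435] v [-0.0138 -0.0051  0.0124]
0.16 0.185 154 u [-0.0168 -0.0108  0.0148  0.0163  0.0428] v [-0.0137 -0.003   0.0118]
0.185 0.193 146 u [0.015  0.0203 0.0274 0.0343 0.0417] v [-0.0131 -0.0009  0.0137]
0.22 0.25 29 u [-0.0414 -0.0351  0.0554  0.0565  0.0594] v [-0.0066 -0.0019  0.0132]
0.25 0.27 70 u [-0.0436 -0.0399 -0.0345  0.0565  0.0617] v [-0.0068 -0.0025  0.0102]
[ 0.62178383 -0.27899289  0.226419  ] [3.14150719e+00 7.92041938e-05 1.70471861e+00] [-4.21760004e-01  6.27724523e-01  5.73410373e-01  1.51636779e+00
 -2.22018806e-05  1.01511403e+00]
```

View pics/g7.png

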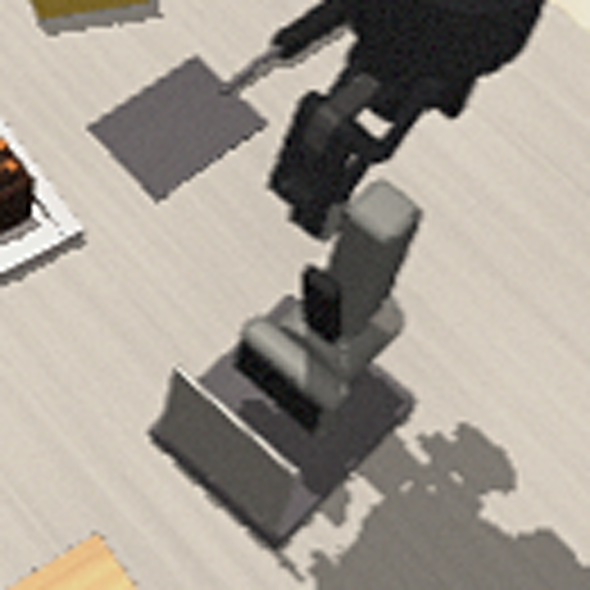

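The fingers straddle the grip and trigger with more than 10 mm clear on each side. In the crop the grip top is at (385,205) and the trigger at (322,300). Descending.

Emit:
{"op": "carry_out", "data": {"moves": [[[0, -0.1, -0.5, 0, 0, 0, 1], [0, 0, -0.7, 0, 0, 0, 1], [0, 0, -0.8, 0, 0, 0, 1], [0, 0, -0.8, 0, 0, 0, 1], [0, 0, -0.8, 0, 0, 0, 1], [0, 0, -0.7, 0, 0, 0, 1], [0, 0, -0.5, 0, 0, 0, 1], [0, 0, 0, 0, 0, 0, 1]]]}}

```text
time: 24.7
eef_pos: [0.6209, -0.2807, 0.1285]
eef_rot: [-3.139, -0.001, 1.705]
contact_force: [-0.2, -0.6, 1.1]
grip_width: 0.0853
```

Emit:
{"op": "carry_out", "data": {"moves": [[[0.25, 0.03, 0, 0, 0, 0, 1], [0.25, 0.03, 0, 0, 0, 0, 0.9], [0, 0, 0, 0, 0, 0, 0.8], [0, 0, 0, 0, 0, 0, 0.7], [0, 0, 0, 0, 0, 0, 0.6], [0, 0, 0, 0, 0, 0, 0.4], [0, 0, 0, 0, 0, 0, 0.4], [0, 0, 0, 0, 0, 0, 0.4]]], "force": 25}}

```text
time: 25.5
eef_pos: [0.6331, -0.2801, 0.1315]
eef_rot: [3.139, 0.001, 1.705]
contact_force: [6.7, -1.2, 4.8]
grip_width: 0.0425
```

Emit:
{"op": "carry_out", "data": {"moves": [[[0, 0, 0, 0, 0, 0, 0.4], [0, 0, 0, 0, 0, 0, 0.4], [0, 0, 0, 0, 0, 0, 0.4], [0, 0, 0, 0, 0, 0, 0.4], [0, 0, 0, 0, 0, 0, 0.4], [0, 0, 0, 0, 0, 0, 0.4], [0, 0, 0, 0, 0, 0, 0.4], [0, 0, 0, 0, 0, 0, 0.4]]]}}

```text
time: 26.3
eef_pos: [0.6332, -0.2801, 0.1315]
eef_rot: [3.138, 0.001, 1.705]
contact_force: [5.9, -0.3, 6.0]
grip_width: 0.0427
```

```bash
python3 - <<'E'
from h import *
d=grab('side')
cv2.imwrite('pics/g8.png',cv2.resize(d['frame'][210:310,320:420,::-1],(590,590),interpolation=cv2.INTER_CUBIC))
s=ctrl.read_state();print(s['eef_pos'],s['contact_force'],s['grip_width'])
E
```

```text
[ 0.63316382 -0.28003284  0.13145464] [ 6.41137143 -0.72856458  5.99384269] 0.04232735644495403
```

View pics/g8.png

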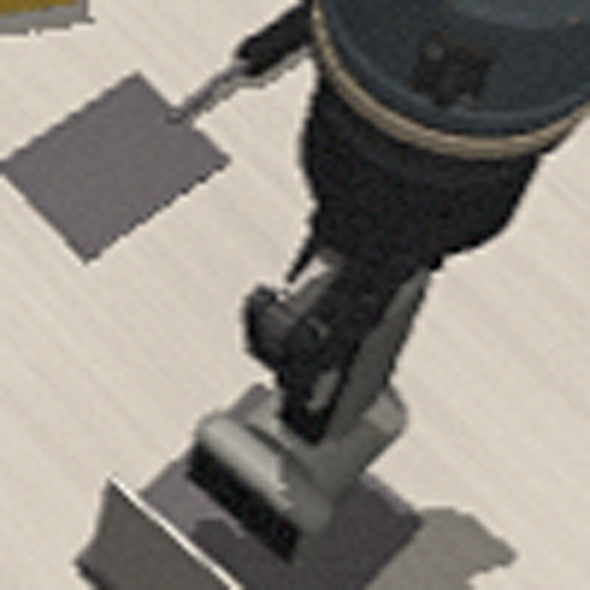

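The opening stopped at 42.4 mm, which is the fully squeezed width, and held there for about 1 s. In the picture the trigger is upright against the grip, around (315,390). Letting go, moving back to the biased position, and rising.

Emit:
{"op": "carry_out", "data": {"moves": [[[0, 0, 0, 0, 0, 0, 0.7], [0, 0, 0, 0, 0, 0, 0.9], [0, 0, 0, 0, 0, 0, 1], [0, 0, 0, 0, 0, 0, 1], [0, 0, 0, 0, 0, 0, 1], [-0.3, -0.03, 0, 0, 0, 0, 1], [-0.25, -0.03, 0, 0, 0, 0, 1], [0, 0, 0, 0, 0, 0, 1]]]}}

```text
time: 27.15
eef_pos: [0.6201, -0.2812, 0.1306]
eef_rot: [3.142, 0.0, 1.704]
contact_force: [0.3, 0.0, -0.4]
grip_width: 0.0854
```

Emit:
{"op": "carry_out", "data": {"moves": [[[0, 0, 0.5, 0, 0, 0, 1], [0, 0, 0.8, 0, 0, 0, 1], [0, 0, 0.8, 0, 0, 0, 1], [0, 0, 0.8, 0, 0, 0, 1], [0, 0, 0.8, 0, 0, 0, 1], [0, 0, 0.8, 0, 0, 0, 1], [0, 0, 0.8, 0, 0, 0, 1], [0, 0, 0.5, 0, 0, 0, 1]]]}}

```text
time: 27.95
eef_pos: [0.6211, -0.281, 0.2485]
eef_rot: [3.14, 0.001, 1.705]
contact_force: [-0.3, -0.0, -0.5]
grip_width: 0.0858
```

Emit:
{"op": "carry_out", "data": {"moves": [[[-1, 0, 0, 0, 0, 0, 1], [-1, 0, 0, 0, 0, 0, 1], [-1, 0, 0, 0, 0, 0, 1], [-1, 0, 0, 0, 0, 0, 1], [-1, 0, 0, 0, 0, 0, 1], [-0.5, 0, 0, 0, 0, 0, 1], [0, 0, 0, 0, 0, 0, 1], [0, 0, 0, 0, 0, 0, 1]]]}}

```text
time: 28.75
eef_pos: [0.5114, -0.2811, 0.2467]
eef_rot: [3.141, 0.0, 1.705]
contact_force: [0.8, 0.1, 0.3]
grip_width: 0.0852
```

```bash
python3 - <<'E'
from h import *
d=grab('side');e=grab('top')
cv2.imwrite('pics/g9.png',cv2.resize(d['frame'][:,:,::-1],(784,588)))
P=pts(d);y=np.radians(7.2);R=np.array([[np.cos(y),-np.sin(y)],[np.sin(y),np.cos(y)]])
q=(P[...,:2]-[.608,-.283])@R;z=P[...,2]
m=(abs(q[...,1])<.02)&(q[...,0]>-.04)&(q[...,0]<.06)&(z>.16)&(z<.185)
print('scanner u',np.percentile(q[m][:,0],[1,25,50,99]) if m.any() else None)
y=np.radians(-6);R=np.array([[np.cos(y),-np.sin(y)],[np.sin(y),np.cos(y)]])
P=pts(e);q=(P[...,:2]-[.531,.013])@R;z=P[...,2]
for v0 in(.092,0,-.092):
    m=(abs(q[...,0])<.08)&(abs(q[...,1]-v0)<.035)&(z>.034)&(z<.07)
    r=cv2.minAreaRect((P[m][:,:2]*1000).astype(np.float32));print(v0,np.round(r[0],1),np.round(r[1],1),round(r[2],1))
s=ctrl.read_state();print(s['eef_pos'],s['contact_force'],s['time'])
E
```

```text
scanner u [-0.01723776 -0.01085191  0.01497036  0.0434717 ]
0.092 [542.9 104.2] [ 48.1 116.2] 84.6
0 [534.   11.9] [ 47.9 116.5] 84.0
-0.092 [522.6 -79.9] [ 48.2 115.9] 85.0
[ 0.51152542 -0.28095004  0.24617056] [ 0.0788112   0.80637484 -0.43293297] 28.85
```

View pics/g9.png

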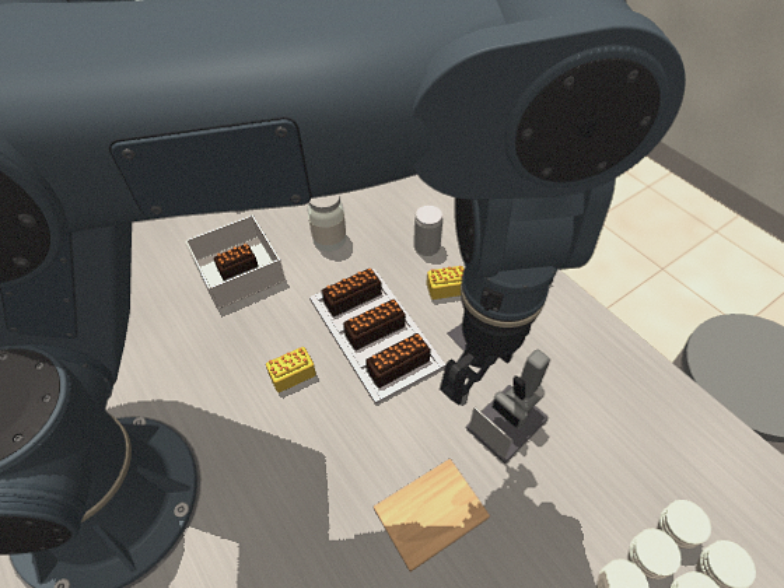

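The short loaf is in the tub (235,260), three full loaves are in the tray, and the trigger is released (518,387). The gripper hangs free at z = 0.246 m, clear of everything. Handing in.

```bash
python3 -c "
from rig import ctrl
print(ctrl.sign_off())"
```

```text
the job is handed in; nothing more can be done
None
```

The job is done and handed in at about 29 s. The short loaf is in the reject tub, the spare is in the middle bay, and I squeezed the scanner trigger fully and released it. The hand-in gives no verdict, so these are my own last checks:

- **Spare loaf:** it is about 3 mm from the bay centre. It lies lengthwise within about 0.5° of the tray, level and at the same height as its neighbours.
- **Good loaves:** both are within about 0.5 mm of where they started.
- **Short loaf:** it is lying flat in the tub.
- **Trigger:** the fingers stopped at 42.4 mm, the fully squeezed width, and held there for about 1 s. Afterwards the trigger's top was back at its released position to within 1 mm.
- **Arm:** it hangs clear of everything, with no contact force beyond noise.

One reading stood out. While the spare was being seated, the tool briefly read about 29 N downward and 12 N sideways. I backed off 1 mm, confirmed from the side camera that the loaf was fully down, and then let go. In the pictures I looked at, the bystanders are where they were, but I did not measure their positions.

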